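# Hold the bag clip open round the recipe card's edge

### The arm

A 7-joint arm with a two-finger parallel gripper is mounted at the origin on a cart in front of the work surface, level with it; the furniture and walls round the work are solid. World frame = base frame: x ahead of the robot, y to its left, z up, the work surface at z = 0. Lengths are in m, angles in rad, forces in N, time in s.
With the tool pointing down it reaches from about 0.4 to 0.9 m from the base axis. Payload 5.5 kg.
Tool frame: the origin (TCP) lies midway between the tips of the shut fingers; the grasp point (between the pads) lies 19 mm behind it (manip.grip_depth is the distance from the TCP to the grasp point, in m); z points along the fingers, x is the direction in which the jaws open and shut, and the axes are right-handed (so a half turn about z gives the same grasp; the last joint's range is limited). The gripper opens to 92 mm and grips with 3 to 60 N. Pads are 19 mm wide; open, the fingers measure 130 mm over their backs; the gripper's body (75 mm by 190 mm) begins 47 mm behind the grasp point.
Start: joints at [1.562, 0.501, -0.427, 1.55, 0.221, 1.138, -0.21], TCP at [0.175, -0.626, 0.227] pointing down, gripper open.
Joint ranges: [-2.88, 2.88], [-0.31, 2.03], [-1.54, 1.56], [0.2, 2.42], [-1.41, 4.55], [0.19, 2.02], [-2.57, 2.57]. Speed limits (rad/s): [2.57, 2.57, 3.14, 3.14, 3.14, 3.14, 3.14].

### API

Orientations are given as a unit quaternion [x, y, z, w].
In Python, from bench import manip, effector, viewer gives the robot as it stands. Calls block until the motion is done:
- manip.move_pose(position, orientation): joint-space move of the TCP to a pose.
- manip.servo_line(position, ori=None, vel=0.15): straight line of the TCP; ori=None keeps the orientation; vel is the mean speed in m/s.
- manip.movej(angles): joint-space move.
- effector.open_jaws() and effector.close(f_grip=None): open the fingers fully, or close them until they stop; f_grip is the grip in N (None keeps the last).
- manip.sleep(seconds).
- manip.solve_ik(position, orientation): joint angles nearest the present ones, or None.
- viewer.get_image(name): name is "scene" or "top"; returns the picture (420x560x3 uint8, red, green, blue); there is no depth.
- viewer.get_calibration(name): a dict with "vfov" (degrees; the focal length in pixels is half the picture's height over the tangent of half this angle, whatever the lens; pixels are square), "cx", "cy" (the principal point, pixels), "eye" and "attitude" of the camera in the world. Camera axes: x right, y down, z forward; pixel columns grow to the right and rows downward; lengths in m; the calibration is good to about 2 mm. A picture is of the moment at which its call begins. get_calibration takes no time and is no camera call.
A pose or a line that the arm cannot do raises manip.PlanningError and nothing moves.
- manip.hand_in(): hands the job in, once; it reports no verdict.
Readings, each from a call of its own:
- manip.current_clock(): time.
- manip.current_q(): joint angles.
- manip.current_joint_velocities(): joint speeds.
- manip.current_tau(): joint torques, N m.
- manip.current_tool_pos(): TCP position.
- manip.current_tcp_rot(): TCP orientation.
- manip.current_force(): force on the tool from outside, world axes, zero at the start.
- manip.current_wrist_torque(): the same for the moment, N m.
- manip.current_finger_gap(): finger opening in m.
Only numpy, scipy, OpenCV 4.12 (cv2) and the standard library are available. Lean on these libraries where they do the work, as an engineer would, in place of code of your own. Each camera call takes 0.05 s, during which the arm holds its last target.

### The job

I am about to slip a shopping list behind the recipe card: pick the large spring clip (not the little clothes peg) up by its two handles, squeezing it open, and bring it open to the upright edge of the card that overhangs the wooden block. Finish there still holding it squeezed wide open in the air, about half-way up that edge and square to the card, with the card's edge well inside the gaping jaws, one jaw on each side and neither touching the card. Do not shift the card stand, and leave the garlic, the tumbler and the spice jar alone.

Things in the scene. Friction and masses are not known exactly. Their poses are not given: they have to be found in the camera images.
- clip_mid (a point): Middle of the white spring clip's pivot (steel coil, 19 mm across). The clip lies on its side, 36 mm high as it lies; pivot axis upright (z), 18 mm above its underside. x points from pivot to jaws, y is the line of squeezing. Jaws end 48 mm ahead of the pivot; their pads fill the last 9 mm, a hollow for the card starts 10 mm ahead of the pivot. Handles, 4 mm plates, end 58 mm behind it.
- clip_handles (a point): Where to pinch the clip: midway between its handles, half-way up, 42 mm behind the pivot, axes as clip_mid. Shut, the flared handles measure 55 mm over their outsides here (61 mm at their ends); squeezed to the stop they are parallel, 32 mm over all. Squeezing takes about 6 N a side at first, 9 N at the stop; grip with 15 to 30 N, the stop takes the excess.
- clip_a (a joint): How far the clip is open: swing of one arm in rad, 0 shut (spring-held), 0.26 fully squeezed, the jaw tips then 25 mm apart. The other arm swings equally.
- card_edge (a point): Middle of the card's free upright edge, 59 mm above the worktop. The edge runs from 8 mm to 110 mm above the worktop. Axes as card_stand: x points from the edge into the card.
- card_stand: White recipe card of stiff board, 130 mm wide, 3 mm thick, top at 110 mm, standing upright in a loose wooden block (75 x 60 x 24 mm, 0.6 kg in all). Origin under the block on the worktop; x along the card, z up, card at y = 0. The free edge lies 85 mm from the origin at -x, on the robot's side, and overhangs the block by 50 mm.
- clip: The whole clip, about 80 g; origin at the foot of its pivot, 18 mm below clip_mid, same axes.
- garlic_bulb: Garlic bulb, 60 mm, origin at its foot; bystander.
- tumbler: Clear drinking glass, 78 mm across, 87 mm high, origin at its foot; bystander.
- spice_jar: Small glass spice jar with a screw cap, 44 mm across, 100 mm high, origin at its foot; bystander.

How it is judged:
On the way:
1. the clip, lifted clear of the worktop, gapes open before it is at the card (value of joint clip_a above 0.18 rad and height (world z) of clip_mid above 0.03 m and distance between clip_mid and card_edge above 0.04 m), for 0.1 s.
At the end, for the whole second after the job is handed in: Fingers hold the clip (over 2 N) open (over 0.2 rad), still, its middle over 35 mm up; mid card edge 10 to 34 mm ahead of the pivot, within 10 mm sideways and 25 mm in height; level within 0.25 rad, in line within 0.3; clip on card under 0.3 N; stand upright, moved under 20 mm (value of joint clip_a above 0.2 rad and contact force between the fingers and clip above 2 N and height (world z) of clip_mid above 0.035 m and x of card_edge in the frame of clip_mid between 0.01 and 0.034 m and y of card_edge in the frame of clip_mid between -0.01 and 0.01 m and z of card_edge in the frame of clip_mid between -0.025 and 0.025 m and angle between the z axis of clip_mid and the z axis of card_stand, either way round below 0.25 rad and angle between the x axis of clip_mid and the x axis of card_stand, either way round below 0.3 rad and contact force between clip and card_stand below 0.3 N and distance of card_stand from where it was at the start of the episode below 0.02 m and angle between card_stand's own z axis and vertical below 0.1 rad and linear speed of clip below 0.02 m/s); the arm keeps its last pose, push and grip.
It fails at once if the garlic bulb is knocked or shifted (30 mm) (distance of garlic_bulb from where it was at the start of the episode above 0.03 m).
It fails at once if the tumbler is knocked or shifted (30 mm) (distance of tumbler from where it was at the start of the episode above 0.03 m).
It fails at once if the spice jar is knocked or shifted (30 mm) (distance of spice_jar from where it was at the start of the episode above 0.03 m).
It fails at once if the card stand is pushed more than 30 mm or tipped (distance of card_stand from where it was at the start of the episode above 0.03 m or angle between card_stand's own z axis and vertical above 0.25 rad).
It also fails if it takes over 38 s, if anything falls off the work surface, if the arm or the gripper's body presses on something with over 40 N, if the wrist force passes 120 N, or if a joint passes its speed limit or range.

## Working session

There is one attempt and no reset: what is moved stays moved. The work goes in short steps, each a Python script; the robot and the scene stay as the last script left them, time stands still between calls to the robot, and variables do not carry over. Pictures are saved under pics/ and viewed, and the job is handed in when it is done.

```bash
mkdir -p pics; ls; python3 - <<'E'
from bench import manip, effector, viewer
import cv2
for n in("scene","top"):
    im=viewer.get_image(n); cv2.imwrite(f"pics/{n}0.png",im[:,:,::-1]); print(n,viewer.get_calibration(n))
print(manip.current_clock(),manip.current_tool_pos(),manip.current_tcp_rot(),manip.current_finger_gap(),manip.grip_depth)
E
```

```text
pics
scene {'vfov': 43.17404158435182, 'cx': 277.92363971224455, 'cy': 217.22289455908637, 'eye': array([ 0.24105059, -1.28886004,  0.83141058]), 'attitude': array([ 0.85877932, -0.10224123,  0.07074332, -0.49703138])}
top {'vfov': 44.80159318912367, 'cx': 282.99361755737607, 'cy': 206.20216649875013, 'eye': array([ 0.46944401, -0.00565265,  1.4168252 ]), 'attitude': array([ 0.70655699, -0.70612367,  0.03313983, -0.0326854 ])}
0.1 [ 0.17431567 -0.62552902  0.22576183] [ 7.96414498e-01 -6.04750506e-01 -6.70232954e-04 -5.69258318e-04] 0.09137256602211083 0.0188
```

View pics/scene0.png

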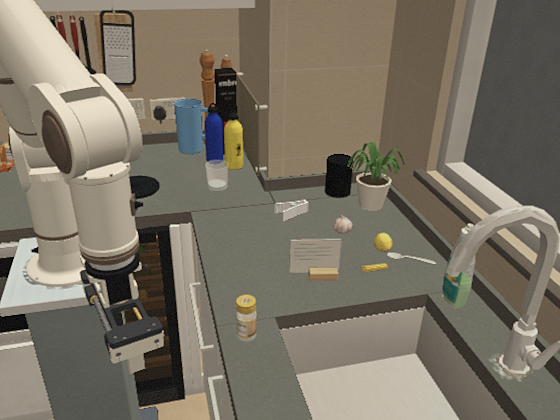

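View pics/top0.png

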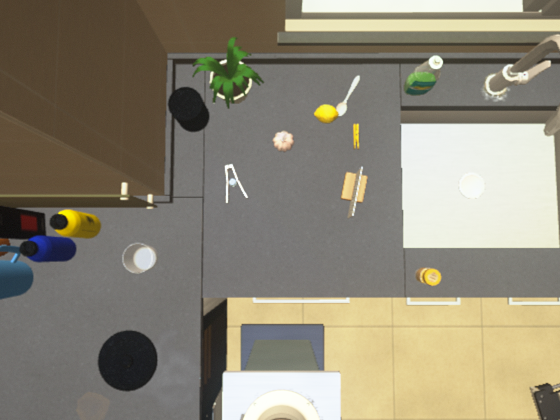

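```bash
python3 - <<'E'
import cv2
im=cv2.imread("pics/top0.png")
a=cv2.resize(im[150:220,205:265],None,fx=6,fy=6,interpolation=cv2.INTER_CUBIC)
b=cv2.resize(im[155:225,330:390],None,fx=6,fy=6,interpolation=cv2.INTER_CUBIC)
cv2.imwrite("pics/z.png",cv2.hconcat([a,b]))
im=cv2.imread("pics/scene0.png")
cv2.imwrite("pics/z2.png",cv2.resize(im[190:290,265:365],None,fx=6,fy=6,interpolation=cv2.INTER_CUBIC))
E
```

```text
(no output)
```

View pics/z.png

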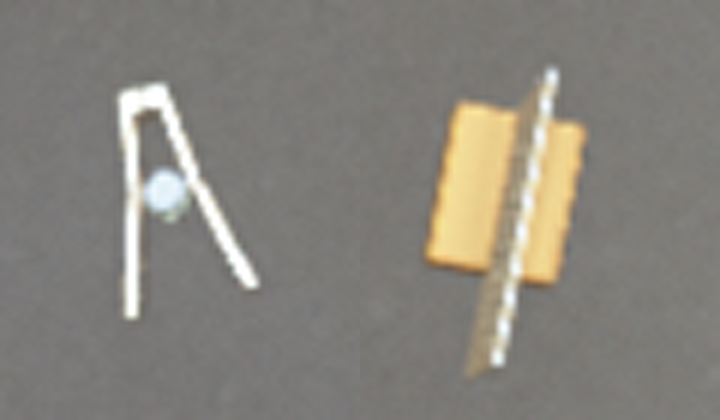

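View pics/z2.png

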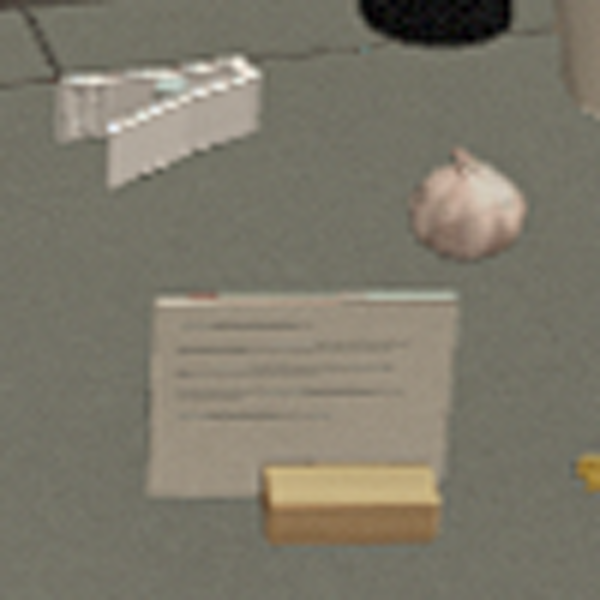

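```bash
cat > h.py <<'E'
import numpy as np, cv2
from scipy.spatial.transform import Rotation as R
from bench import manip, effector, viewer
def ray(n,uv):
    c=viewer.get_calibration(n); f=210/np.tan(np.radians(c['vfov'])/2)
    uv=np.atleast_2d(np.asarray(uv,float))
    d=np.c_[(uv[:,0]-c['cx'])/f,(uv[:,1]-c['cy'])/f,np.ones(len(uv))]
    return np.array(c['eye']),R.from_quat(c['attitude']).apply(d)
def onz(n,uv,z):
    e,d=ray(n,uv); return (e+d*((z-e[2])/d[:,2])[:,None])[:,:2]
def proj(n,P):
    c=viewer.get_calibration(n); f=210/np.tan(np.radians(c['vfov'])/2)
    p=R.from_quat(c['attitude']).inv().apply(np.atleast_2d(P)-c['eye'])
    return np.c_[p[:,0]/p[:,2]*f+c['cx'],p[:,1]/p[:,2]*f+c['cy']]
def dn(yaw): # tool z down, tool x at yaw
    x=np.array([np.cos(yaw),np.sin(yaw),0]);z=np.array([0,0,-1.]);return R.from_matrix(np.c_[x,np.cross(z,x),z]).as_quat()
E
python3 - <<'E'
from h import *
im=cv2.imread("pics/top0.png").astype(int)
hsv=cv2.cvtColor(im.astype(np.uint8),cv2.COLOR_BGR2HSV)
# clip
m=np.zeros(im.shape[:2],np.uint8); m[155:215,215:255]=(hsv[155:215,215:255,2]>150)*255
v,u=np.nonzero(m)
P=onz("top",np.c_[u,v],.036)
print(len(P),P.min(0),P.max(0))
sat=hsv[...,1]
# coil: bluish
b=(im[...,0]-im[...,2]>15)&(m>0); vv,uu=np.nonzero(b); print("coil px",len(vv),uu.mean(),vv.mean(), onz("top",[uu.mean(),vv.mean()],.03))
pv=(u-.0)
w=(m>0)&~cv2.dilate(b.astype(np.uint8),np.ones((3,3))).astype(bool)
L=[];
for name,sel in (("L",lambda u,v:(v>188)&(u<233)),("R",lambda u,v:(v>186)&(u>235))):
    vs,us=np.nonzero(w); s=sel(us,vs); Q=onz("top",np.c_[us[s],vs[s]],.036)
    l=cv2.fitLine(Q.astype(np.float32),cv2.DIST_L2,0,1e-4,1e-4).ravel(); d=l[:2]*np.sign(l[0]); t=(Q-l[2:])@d
    print(name,s.sum(),d,np.degrees(np.arctan2(d[1],d[0])),"rear end",l[2:]+d*t.min()); L.append((d,l[2:]))
d=L[0][0]+L[1][0]; d/=np.linalg.norm(d); print("axis",d,np.degrees(np.arctan2(d[1],d[0])))
t=P@d; print("len",t.max()-t.min())
n=np.array([-d[1],d[0]]); 
jaw=P[t>t.max()-.006]; print("jaw centre",jaw.mean(0), "n:",(jaw@n).mean())
A=np.c_[L[0][0],-L[1][0]]; s=np.linalg.solve(A,L[1][1]-L[0][1]); X=L[0][1]+L[0][0]*s[0]; print("intersection n",X@n,X)
# card
g=im[160:222,345:370].min(2); 
mm=np.zeros(im.shape[:2],np.uint8); mm[160:222,345:370]=(hsv[160:222,345:370,2]>140)&(hsv[160:222,345:370,1]<60)
vs,us=np.nonzero(mm); print("card",len(vs),us[vs.argmin()],vs.min(),us[vs.argmax()],vs.max())
Q=onz("top",np.c_[us,vs],.110); l=cv2.fitLine(Q.astype(np.float32),cv2.DIST_L2,0,1e-4,1e-4).ravel(); dc=l[:2]*np.sign(l[0]); t=(Q-l[2:])@dc
print("card dir",dc,np.degrees(np.arctan2(dc[1],dc[0])),"len",np.ptp(t),"free",l[2:]+dc*t.min(),"far",l[2:]+dc*t.max())
e=l[2:]+dc*((t.max()+t.min())/2-.065); print("edge",e); 
print("scene proj edge bottom/top",proj("scene",[[*e,.008],[*e,.11]]).round(1))
E
```

```text
285 [0.60980231 0.09164928] [0.71458463 0.15532531]
coil px 39 232.02564102564102 181.10256410256412 [[0.66810839 0.13350904]]
L 34 [ 0.9995388  -0.03036919] -1.7402936 rear end [0.60979668 0.14856675]
R 38 [0.85757846 0.5143532 ] 30.954231 rear end [0.62314384 0.09231316]
axis [0.9676785  0.25218707] 14.60697
len 0.10208966920783669
jaw centre [0.71212768 0.14455153] n: -0.03970999175163717
intersection n -0.038732335 [0.71176946 0.14546849]
card 204 361 166 348 217
card dir [ 0.977138   -0.21260622] -12.275127 len 0.1377230478203258 free [ 0.56236524 -0.1798395 ] far [ 0.69693966 -0.20912028]
edge [ 0.56613849 -0.18066049]
scene proj edge bottom/top [[287.8 271.1]
 [288.9 238.5]]
```

```bash
python3 - <<'E'
from h import *
print(proj("scene",[[.622,.092,.036],[.622,.092,0],[.609,.1487,.036]]).round(1), "seen 282.9,210.9 / 282.6,220.8 / 275.3,202.6")
def tri(a,b):
    A=[];y=[]
    for n,uv in(("top",a),("scene",b)):
        e,d=ray(n,uv); d=d[0]/np.linalg.norm(d[0]); M=np.eye(3)-np.outer(d,d); A.append(M); y.append(M@e)
    return np.linalg.lstsq(np.vstack(A),np.hstack(y),rcond=None)[0]
im=cv2.imread("pics/top0.png");hsv=cv2.cvtColor(im,cv2.COLOR_BGR2HSV)
for th in(170,190,205):
    mm=np.zeros(im.shape[:2],np.uint8); mm[160:222,345:370]=(hsv[160:222,345:370,2]>th)&(hsv[160:222,345:370,1]<60)
    vs,us=np.nonzero(mm); Q=onz("top",np.c_[us,vs],.110); l=cv2.fitLine(Q.astype(np.float32),cv2.DIST_HUBER,0,1e-4,1e-4).ravel(); dc=l[:2]*np.sign(l[0]); t=(Q-l[2:])@dc
    print(th,len(vs),us[vs.argmax()],vs.max(),"deg",np.degrees(np.arctan2(dc[1],dc[0])),"len",np.ptp(t),l[2:]+dc*t.min(),l[2:]+dc*t.max())
    e=l[2:]+dc*((t.max()+t.min())/2-.065); print(e,proj("scene",[[*e,.008],[*e,.11],[*(e+.13*dc),.11]]).round(1))
print("seen 289.5,272.2 / 290.8,239.2 / 341.1,238.7")
print(tri([352.4,214.8],[290.8,239.2]),tri([361.7,166.6],[341.1,238.7]))
E
```

```text
[[282.4 211. ]
 [282.1 221.1]
 [273.9 202.9]] seen 282.9,210.9 / 282.6,220.8 / 275.3,202.6
170 117 352 215 deg -11.546983 len 0.12789054273512135 [ 0.56884464 -0.18414942] [ 0.69414679 -0.20974945]
[ 0.56781125 -0.1839383 ] [[288.7 271.7]
 [289.9 239.1]
 [340.3 238.7]]
190 98 352 215 deg -11.396205 len 0.12788512239872207 [ 0.56871751 -0.18478246] [ 0.69408129 -0.21005159]
[ 0.56768092 -0.18457352] [[288.7 271.8]
 [289.9 239.2]
 [340.3 238.8]]
205 89 352 215 deg -11.4523115 len 0.127887245513696 [ 0.56871313 -0.1848    ] [ 0.69405419 -0.21019231]
[ 0.56767779 -0.18459026] [[288.7 271.8]
 [289.9 239.2]
 [340.3 238.8]]
seen 289.5,272.2 / 290.8,239.2 / 341.1,238.7
[ 0.56965592 -0.18505735  0.11012351] [ 0.69582098 -0.21092381  0.11030418]
```

```bash
python3 - <<'E'
from h import *
print(np.degrees(np.arctan2(*(R.from_quat(manip.current_tcp_rot()).as_matrix()[:2,0][::-1]))))
a=np.radians(14.6); c=np.radians(-11.45)
G=[.6293,.1234]; E=np.array([.5685,-.185]); F=E-.064*np.array([np.cos(c),np.sin(c)]); print(F)
for s in(90,-90):
    s=np.radians(s)
    for p,y in((G+[.22],a),(G+[.004],a),([*F,.2],c),([*F,.045],c)):
        q=manip.solve_ik(p,dn(y+s)); print(s.round(1),p,None if q is None else np.round(q,2))
E
```

```text
-74.42180996418368
[ 0.50577371 -0.17229519]
1.6 [0.6293, 0.1234, 0.22] [ 0.55  0.84 -1.3   1.56  0.82  1.38  0.99]
1.6 [0.6293, 0.1234, 0.004] [ 0.32  0.9  -0.81  1.69  0.8   0.92  1.01]
1.6 [np.float64(0.5057737079798383), np.float64(-0.17229518636888352), 0.2] [ 1.12  0.51 -1.09  1.85  0.51  1.09  1.21]
1.6 [np.float64(0.5057737079798383), np.float64(-0.17229518636888352), 0.045] [ 0.98  0.73 -0.91  1.96  0.77  0.85  1.01]
-1.6 [0.6293, 0.1234, 0.22] [ 0.52  0.78 -1.21  1.57  0.75  1.33 -2.1 ]
-1.6 [0.6293, 0.1234, 0.004] [ 0.23  0.84 -0.66  1.69  0.65  0.85 -2.04]
-1.6 [np.float64(0.5057737079798383), np.float64(-0.17229518636888352), 0.2] [ 0.84  0.37 -0.69  1.86  0.28  1.01 -1.73]
-1.6 [np.float64(0.5057737079798383), np.float64(-0.17229518636888352), 0.045] [ 0.68  0.57 -0.5   1.96  0.41  0.7  -1.85]
```

```bash
python3 - <<'E'
from h import *
a=np.radians(14.6-90); G=[.6293,.1234]
try: manip.servo_line(G+[.2],ori=dn(a),vel=.25); print("line")
except manip.PlanningError as e:
    print("fallback",e); manip.move_pose(G+[.22],dn(a))
manip.servo_line(G+[.09],vel=.15)
print(manip.current_clock(),manip.current_tool_pos(),np.round(manip.current_q(),2))
ims=[cv2.resize(viewer.get_image(n)[v:v+140,u:u+140,::-1],None,fx=2.8,fy=2.8,interpolation=cv2.INTER_CUBIC) for n,u,v in(("top",165,110),("scene",230,130))]
cv2.imwrite("pics/a1.png",cv2.hconcat(ims))
E
```

```text
line
4.6417 [0.63002229 0.12381984 0.09089465] [ 0.22  0.7  -0.64  1.67  0.5   0.94 -1.93]
```

View pics/a1.png

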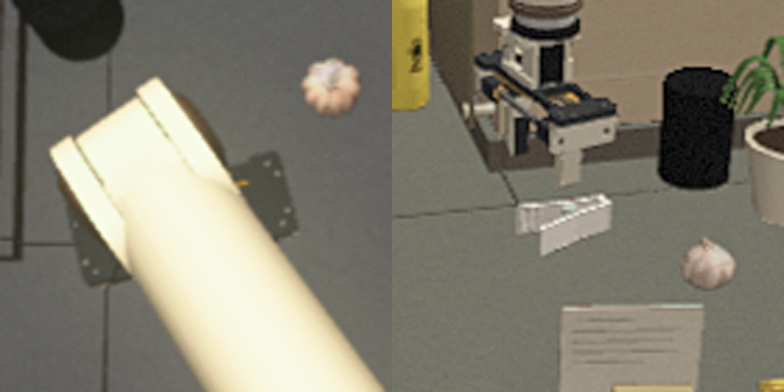

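The right half shows the gripper above the clip, still at rest. The near finger lines up with the handles, just outside the near plate (tip near (570,183)). I'll descend and squeeze.

```bash
python3 - <<'E'
from h import *
G=[.6293,.1234]
manip.servo_line(G+[.03],vel=.1); f0=np.array(manip.current_force())
manip.servo_line(G+[.004],vel=.04)
print(manip.current_tool_pos(),f0.round(1),np.round(manip.current_force(),1))
effector.close(f_grip=22); manip.sleep(.2)
print("gap",manip.current_finger_gap(),np.round(manip.current_force(),1),manip.current_clock())
ims=[cv2.resize(viewer.get_image(n)[v:v+140,u:u+140,::-1],None,fx=2.8,fy=2.8,interpolation=cv2.INTER_CUBIC) for n,u,v in(("top",165,110),("scene",230,130))]
cv2.imwrite("pics/a2.png",cv2.hconcat(ims))
E
```

```text
[0.6293645  0.12355291 0.0040069 ] [ 0.5 -0.1  0.1] [-0.3  0.5 -0.2]
gap 0.031224713195987457 [-1.6  0.1  2.6] 7.4583
```

View pics/a2.png

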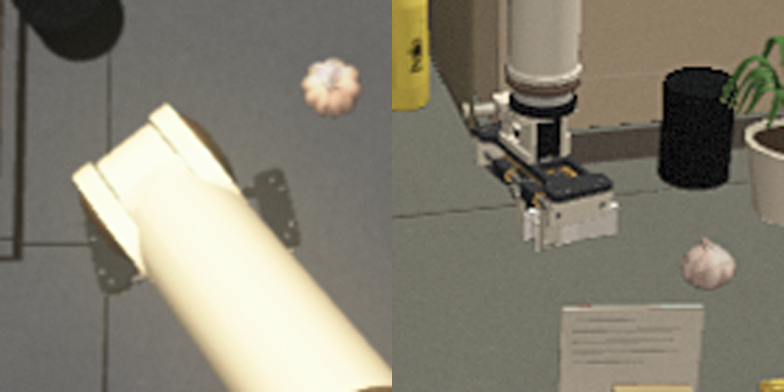

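Gap is 31 mm, so the handles are at the stop. I'll lift, then carry the clip at height to a point on the robot's side of the card edge.

```bash
python3 - <<'E'
from h import *
manip.servo_line([.6293,.1234,.2],vel=.12); print("gap",manip.current_finger_gap())
c=np.radians(-11.45); dc=np.array([np.cos(c),np.sin(c)]); F=np.array([.5685,-.185])-.064*dc
manip.servo_line([*F,.2],ori=dn(c-np.pi/2),vel=.15); manip.sleep(.3)
print(manip.current_clock(),"gap",manip.current_finger_gap(),manip.current_tool_pos(),np.round(manip.current_force(),1),np.round(manip.current_q(),2))
im=viewer.get_image("scene"); cv2.imwrite("pics/s3.png",im[:,:,::-1]);cv2.imwrite("pics/s3z.png",cv2.resize(im[150:290,240:380,::-1],None,fx=4,fy=4,interpolation=cv2.INTER_CUBIC))
cv2.imwrite("pics/t3.png",viewer.get_image("top")[:,:,::-1])
E
```

```text
gap 0.031273261313191594
11.925 gap 0.031191426690882977 [ 0.50584992 -0.17209387  0.2000092 ] [ 0.2  0.9 -0.3] [ 0.77  0.35 -0.6   1.86  0.23  1.   -1.7 ]
```

View pics/s3z.png

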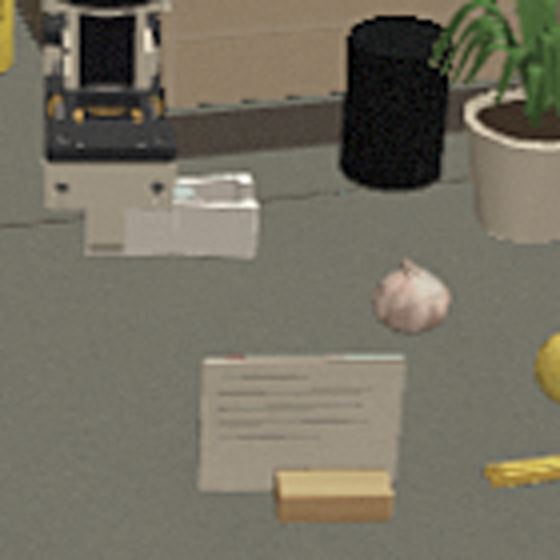

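View pics/t3.png

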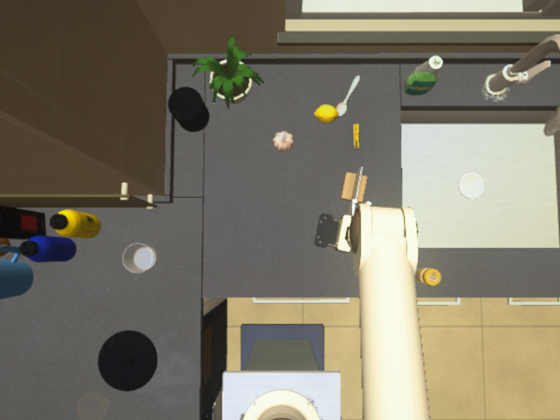

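```bash
python3 - <<'E'
from h import *
c=np.radians(-11.45); dc=np.array([np.cos(c),np.sin(c)]); n=np.array([-dc[1],dc[0]])
T=np.array(manip.current_tool_pos()); R3=lambda t,s,z:[*(T[:2]+t*dc+s*n),T[2]+z]
print(proj("scene",[R3(.09,-.023,-.004),R3(.09,-.023,.032),R3(.09,.023,.032),R3(.042,0,.032)]).round(1))
print("seen 303.5,214 304.4,201.6 302.6,193.4 285.7,197.5")
print(proj("top",[R3(.09,-.023,.032),R3(.09,.023,.032)]).round(1))
im=cv2.imread("pics/t3.png");cv2.imwrite("pics/t3z.png",cv2.resize(im[150:250,310:410],None,fx=6,fy=6,interpolation=cv2.INTER_CUBIC))
E
```

```text
[[302.6 214.3]
 [303.3 201.3]
 [301.6 192.6]
 [282.8 197. ]]
seen 303.5,214 304.4,201.6 302.6,193.4 285.7,197.5
[[371.2 202.3]
 [351.9 198.4]]
```

View pics/t3z.png

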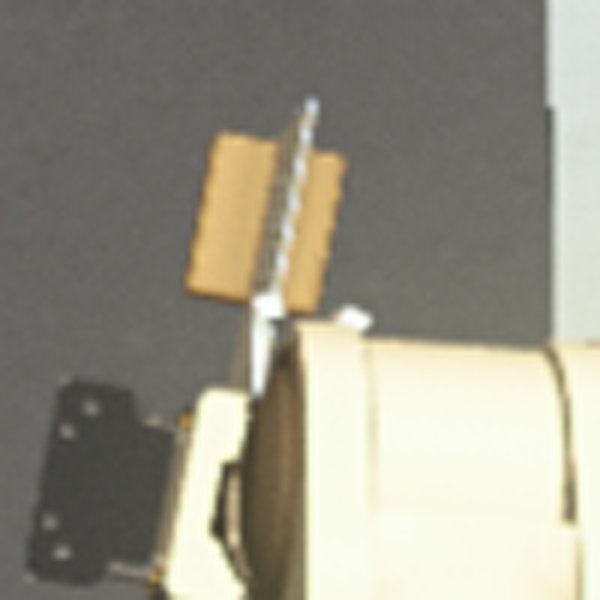

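Predicted and seen jaw corners agree within about 1 px (top view: 352.6,199 and 371.3,203; scene view tip near 304,202), so the clip is centred in the hand. I'll lower it over the edge.

```bash
python3 - <<'E'
from h import *
c=np.radians(-11.45); dc=np.array([np.cos(c),np.sin(c)]); F=np.array([.5685,-.185])-.064*dc
for z in(.14,.10,.07,.045):
    manip.servo_line([*F,z],vel=.06); f=np.array(manip.current_force()); print(z,f.round(1),round(manip.current_finger_gap(),4))
    if np.linalg.norm(f)>6: print("STOP");break
manip.sleep(.4)
print(manip.current_clock(),manip.current_tool_pos(),np.round(manip.current_force(),1),np.round(manip.current_wrist_torque(),2))
im=viewer.get_image("scene");cv2.imwrite("pics/s4z.png",cv2.resize(im[180:290,250:370,::-1],None,fx=5,fy=5,interpolation=cv2.INTER_CUBIC))
im=viewer.get_image("top");cv2.imwrite("pics/t4z.png",cv2.resize(im[150:250,310:410,::-1],None,fx=6,fy=6,interpolation=cv2.INTER_CUBIC))
E
```

```text
0.14 [-0.4 -0.5 -0.3] 0.0312
0.1 [-1.5 -0.  -0.9] 0.0314
0.07 [ 0.9  0.6 -1.5] 0.0312
0.045 [-0.3  0.5 -1.4] 0.0311
15.6083 [ 0.50592161 -0.17239419  0.04520937] [ 0.5  0.1 -1.4] [ 0.05  0.   -0.08]
```

View pics/s4z.png

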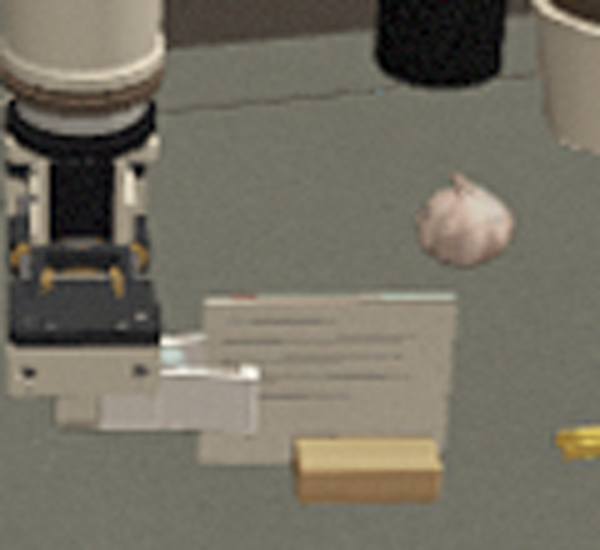

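View pics/t4z.png

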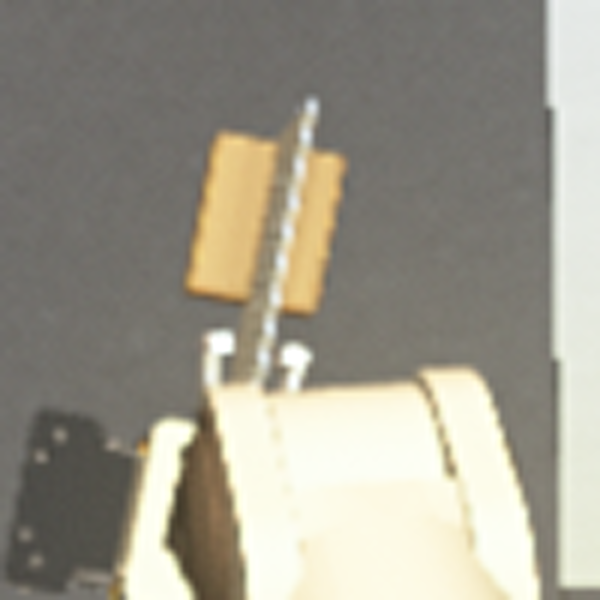

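```bash
python3 - <<'E'
from h import *
c=np.radians(-11.45); dc=np.array([np.cos(c),np.sin(c)]); n=np.array([-dc[1],dc[0]]); E=np.array([.5685,-.185])
for p in((206,335),(312,353),(234,350),(281,357)):
    q=onz("top",[310+(p[0]+.5)/6-.5,150+(p[1]+.5)/6-.5],.045+.032)[0]-E; print(p,"ahead",(q@dc).round(4),"side",(q@n).round(4))
print(manip.current_clock(),np.abs(manip.current_joint_velocities()).max())
E
```

```text
(206, 335) ahead 0.0242 side 0.0228
(312, 353) ahead 0.0257 side -0.0244
(234, 350) ahead 0.0202 side 0.0095
(281, 357) ahead 0.0212 side -0.0113
15.7083 0.0018590044697452289
```

```bash
python3 - <<'E'
from bench import manip
print(manip.hand_in())
E
```

```text
the job is handed in; nothing more can be done
None
```

I picked the large spring clip up by its handles, squeezed it open to its stop and lowered it open over the card's free edge. I handed the job in at about 15.7 s, with the arm still holding the clip in the air there. `hand_in` gives no verdict, so these are my own last readings:

- **Grip:** the fingers were set to 22 N and closed to a 31 mm gap, against the expected 32 mm with the handles at the stop. The gap held steady from the lift to the end.
- **Position:** by the top camera, the jaw tips are about 25 mm past the card edge, which puts the edge about 23 mm ahead of the pivot. The card sits within about 1 mm of the middle between the jaws. The clip's middle is at about 59 mm height, worked out from the arm's position.
- **Contact:** the pictures show one jaw on each side of the card with a gap of about 10 mm, and the wrist force showed no sign of touching (1.5 N or less). I had no direct reading of the force between clip and card.
- **Surroundings:** the card stand and garlic look unmoved in the last pictures. The tumbler and spice jar were not in those crops, but the gripper stayed well above them.

No check failed. The only disagreement was a shift of about 1 pixel (roughly 2 mm) between the two cameras; it was much the same for the clip and the card, so it mostly cancels out.

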